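# Lock a bangle roll in its bench dock

### The job

Take the bangle roll that has the oblong wooden foot and the upright wing on top, and set it down into the oblong wooden dock so that its foot lies flat inside the walls. Then, with the dock keeping the foot from spinning, turn the wing clockwise (seen from above) until it lies in line with the long side of the foot, and let go.

Things in the scene. Friction and masses are not known exactly. Their poses are not given: they have to be found in the camera images.
- wing_grip (a point): Centre of the wing on the roll's top: upright steel bar 52 mm long (own x), 13 thick (y), 42 high; this point is 112 mm above the foot's underside, on the roll's axis. It rises from a disc 68 mm across, 24 mm below this point. The roll (about 0.32 kg) can be lifted by it. It turns stiffly (0.15 N m), more than the foot drags on the counter, where the whole roll spins with it.
- roll_foot (a point): Centre of the underside of the same roll: oblong light wooden foot 96 mm long (own x), 60 wide (y), 18 thick, under a stack of brass bangles 64 mm across. z up; either way round is the same. Not the other brass roll, 106 mm tall, with a round foot and a small round button on top, which may stand between roll and dock.
- wing (a joint): Angle of the wing relative to the foot, rad, growing as the wing turns clockwise seen from above. Starts at 0 to 0.25 (open, about crosswise: at 0 the wing's length is 1.3 rad anticlockwise of the foot's) and ends against a stop at 1.3 (locked, in line with the foot's length). Stays where it is left.
- dock_floor (a point): Centre of the floor inside the oblong dock, a dark wooden frame fixed to the counter: inside 112 mm long (own x), 76 wide (y), floor 6 mm above the counter, walls 10 mm thick rising 16 mm above the floor. Either way round is the same. The foot has 8 mm play on each side and twists up to 0.18 rad before the walls stop it. Not the round dock.

How it is judged (in metres and radians):
On the way, in this order (a step that is already met when the one before it is completed fails the run):
1. the roll stands in the oblong dock, its foot flat on the dock's floor between the walls, the wing still open (below 0.6 rad) (z of roll_foot in the frame of dock_floor below 0.006 m and horizontal distance between roll_foot and dock_floor below 0.016 m and angle between the x axis of roll_foot and the x axis of dock_floor, either way round below 0.3 rad and angle between roll_foot's own z axis and vertical below 0.1 rad and value of joint wing below 0.6 rad), for 0.2 s.
2. the wing is turned to the locked position with the foot in the dock (value of joint wing above 1.05 rad and z of roll_foot in the frame of dock_floor below 0.008 m and horizontal distance between roll_foot and dock_floor below 0.016 m), for 0.1 s.
At the end, for the whole second after the job is handed in: The roll stands upright (within 0.1 rad) in the oblong dock, its foot within 16 mm of the dock's centre, within 0.3 rad of its length and not more than 5 mm above its floor, and the wing is turned to 1.05 rad or more (in line with the foot within about 14 degrees) (value of joint wing above 1.05 rad and z of roll_foot in the frame of dock_floor below 0.005 m and horizontal distance between roll_foot and dock_floor below 0.016 m and angle between the x axis of roll_foot and the x axis of dock_floor, either way round below 0.3 rad and angle between roll_foot's own z axis and vertical below 0.1 rad); the robot touches nothing.
It also fails if it takes over 45 s, if anything falls off the work surface, if the arm or the gripper's body presses on something with over 40 N, if the wrist force passes 120 N, or if a joint passes its speed limit or range.

### The arm

A 7-joint arm with a two-finger parallel gripper is mounted at the origin on the work surface. World frame = base frame: x ahead of the robot, y to its left, z up, the work surface at z = 0. Lengths are in mm, angles in rad, forces in N, time in s.
With the tool pointing down it reaches from about 425 to 1025 mm from the base axis. Payload 9.4 kg.
Tool frame: the origin (TCP) lies at the centre of the arm's flange, where the gripper is bolted on; the fingertips stand 186 mm ahead of it and the grasp point (between the pads) lies 167 mm ahead of it (env.pinch_z is the distance from the TCP to the grasp point, in mm); x points along the fingers, z is the direction in which the jaws open and shut, and the axes are right-handed (so a half turn about x gives the same grasp; the last joint's range is limited). The gripper opens to 93 mm and grips with 3 to 60 N. Pads are 15 mm wide; open, the fingers measure 128 mm over their backs; the gripper's body (75 mm by 188 mm) begins 65 mm behind the grasp point.
Start: joints at [-1.408, 0.599, -0.003, 1.599, 0.002, 0.943, -0.08], TCP at [172.19, 704.255, 404.718] pointing down, gripper open.
Joint ranges: [-2.57, 2.57], [-0.35, 1.97], [-1.29, 1.29], [0.11, 2.56], [-1.05, 4.19], [0.11, 1.86], [-2.63, 2.63]. Speed limits (rad/s): [2.22, 2.22, 3.01, 3.01, 3.14, 3.14, 3.14].

### API

Orientations are given as a 3x3 rotation matrix whose columns are the frame's x, y, z axes.
In Python, from station import env gives the robot as it stands. The module is installed in compiled form; this text tells all that it offers.
- The arm moves only by the tool move_arm, never from a script. Its argument "deltas" is a list that holds one entry, the list of rows, each a list of 7 numbers: the turn, a rotation vector about the tool's x, y, z in rad, then the shift along the tool's x, y, z in cm, then the finger opening in cm, from 0 to 9.3. A call has 1 to 12 rows; each row is the pose to reach, as a shift and turn from the pose commanded when the call began, along the tool's axes at that moment; what a row does not reach only later rows make up. A row lasts 1/8 s, in which the tool goes at most 62.5 mm and 10.7 degrees, less where a joint would pass 70% of its speed; a pose out of reach is approached as far as the arm can. A call with a gripper value outside its range is refused whole. The fingers move at their own pace and stop on an object; "grip_force" is the grip in N (left out, the last holds). Time passes only in rows, so rows that repeat a pose let the fingers close. It gives the time, the measured TCP pose, the force and the opening at its end, in the units of the state.
- env.sense(): the state, without advancing time (a new reading comes with each control period).
- env.get_image(name): name is "scene" or "side" or "wrist"; returns a dict with "color" (400x640x3 uint8, red, green, blue), "intrinsics" (3x3 intrinsics, pixels), "extrinsics" (4x4, takes a point from camera to world coordinates). Camera axes: x right, y up, looking along -z (the intrinsics and any distortion apply to the point x, -y, -z); pixel columns grow to the right and rows downward; lengths in mm; the calibration is good to about 2 mm. A picture is of the moment at which its call begins. There is no depth.
- env.finish_job(): hands the job in, once; it reports no verdict.
The state is a dict: "t": time; "joint_pos": joint angles; "qvel": joint speeds; "joint_torque": joint torques, N m; "position": TCP position; "tcp_rot": TCP orientation; "force": force on the tool from outside, world axes, zero at the start; "wrist_torque": the same for the moment, N m; "gripper_width": finger opening in mm.
Only numpy, scipy, OpenCV 4.12 (cv2) and the standard library are available. Lean on these libraries where they do the work, as an engineer would, in place of code of your own. Each camera call takes 0.05 s, during which the arm holds its last target. There are 200 camera calls.

## Working session

There is one attempt and no reset: what is moved stays moved. The work goes in short steps, Python scripts to look and compute and a tool call to move; the robot and the scene stay as the last step left them, time stands still between calls to the robot, and variables do not carry over. Pictures are saved under pics/ and viewed, and the job is handed in when it is done.

Besides the shell and the picture viewer there is one more tool, called after "Request:" as name([rows], argument=value, ...), one row to a line, values as JSON. move_arm: Moves the arm, as the interface text tells. Its arguments: {"type":"object","properties":{"deltas":{"type":"array","items":{"type":"array","items":{"type":"array","items":{"type":"number"}}}},"grip_force":{"type":"number"}},"required":["deltas"]}

```bash
mkdir -p pics; python3 - <<'E'
from station import env
import cv2,numpy as np
s=env.sense();print(s['t'],s['position'],np.round(s['tcp_rot'],3).tolist(),s['gripper_width'])
for n in("scene","side","wrist"):
    d=env.get_image(n);cv2.imwrite(f"pics/{n}0.png",d["color"][...,::-1]);print(n,d["intrinsics"].tolist(),np.round(d["extrinsics"],3).tolist())
E
```

```text
0.0 [172.15244096 704.06155238 403.86854966] [[-0.0, -0.971, 0.237], [-0.002, 0.237, 0.971], [-1.0, -0.0, -0.002]] 92.9779563696818
scene [[381.68934793583134, 0.0, 324.3896517124026], [0.0, 381.68934793583134, 202.1783054700743], [0.0, 0.0, 1.0]] [[-0.346, -0.528, 0.776, 1051.734], [0.938, -0.201, 0.281, 195.984], [0.007, 0.825, 0.565, 475.687], [0.0, 0.0, 0.0, 1.0]]
side [[414.01737951659936, 0.0, 314.5150583735008], [0.0, 414.01737951659936, 201.8995454351903], [0.0, 0.0, 1.0]] [[0.996, 0.055, -0.065, 452.127], [-0.085, 0.627, -0.774, -764.431], [-0.002, 0.777, 0.63, 707.719], [0.0, 0.0, 0.0, 1.0]]
wrist [[296.97149377245506, 0.0, 324.6368319673294], [0.0, 296.97149377245506, 196.13800071455515], [0.0, 0.0, 1.0]] [[0.238, -0.934, -0.265, 99.861], [0.971, 0.229, 0.065, 720.884], [-0.0, -0.273, 0.962, 382.526], [0.0, 0.0, 0.0, 1.0]]
```

```bash
ls; ls pics
```

```text
pics
scene0.png
side0.png
wrist0.png
```

View pics/scene0.png

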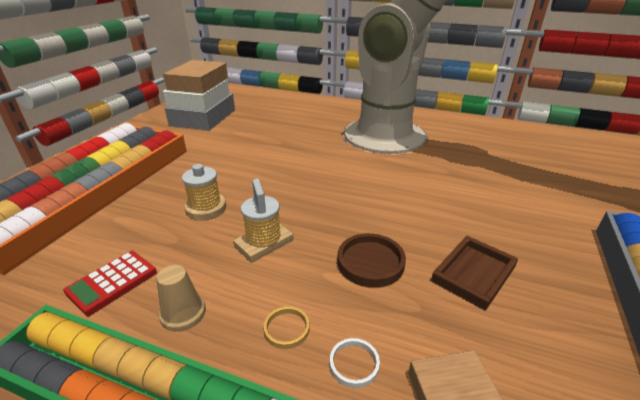

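View pics/side0.png

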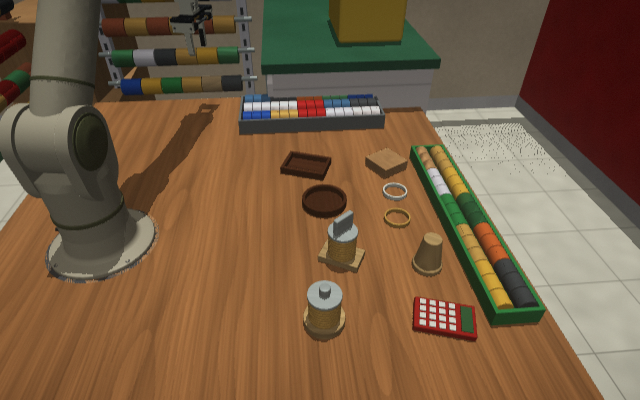

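View pics/wrist0.png

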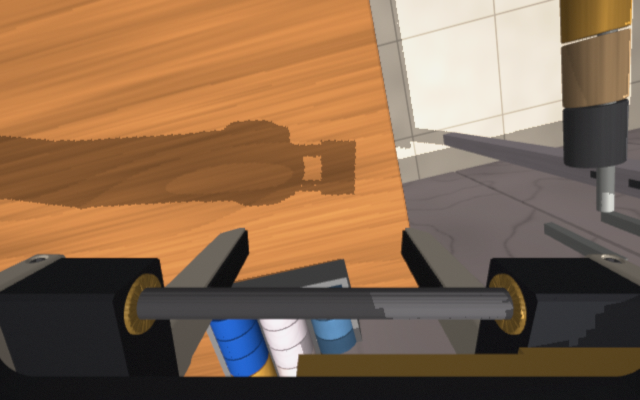

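The scene picture shows the roll near (262,220) and the oblong dock near (475,270). In the side picture they are at (342,240) and (306,165). I'll enlarge both.

```bash
python3 - <<'E'
import cv2,numpy as np
a=cv2.imread("pics/scene0.png");b=cv2.imread("pics/side0.png")
f=lambda im,x,y,w,h,k:cv2.resize(im[y:y+h,x:x+w],None,fx=k,fy=k,interpolation=cv2.INTER_CUBIC)
top=np.hstack([f(a,225,170,80,95,5)[:475],f(a,425,228,100,95,4)[:380].copy() if 0 else cv2.copyMakeBorder(f(a,425,228,100,85,4),0,135,0,0,0)])
cv2.imwrite("pics/c1.png",top)
cv2.imwrite("pics/c2.png",np.hstack([f(b,310,200,66,80,6),cv2.copyMakeBorder(f(b,272,140,66,50,6),0,180,0,0,0)]))
E
```

```text
(no output)
```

View pics/c1.png

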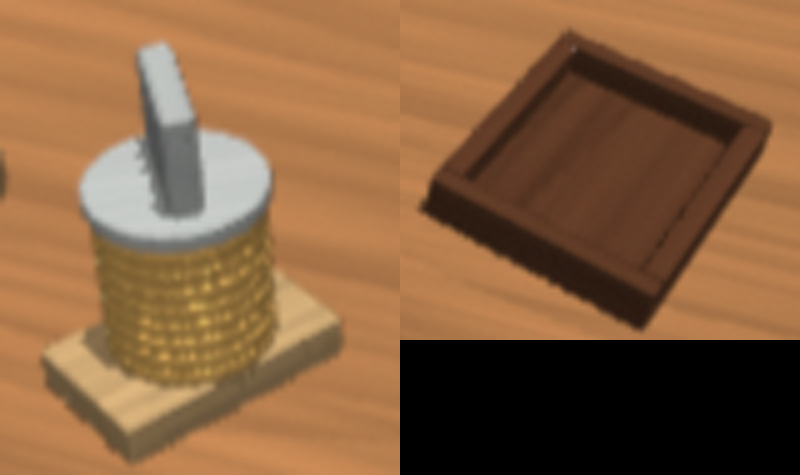

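View pics/c2.png

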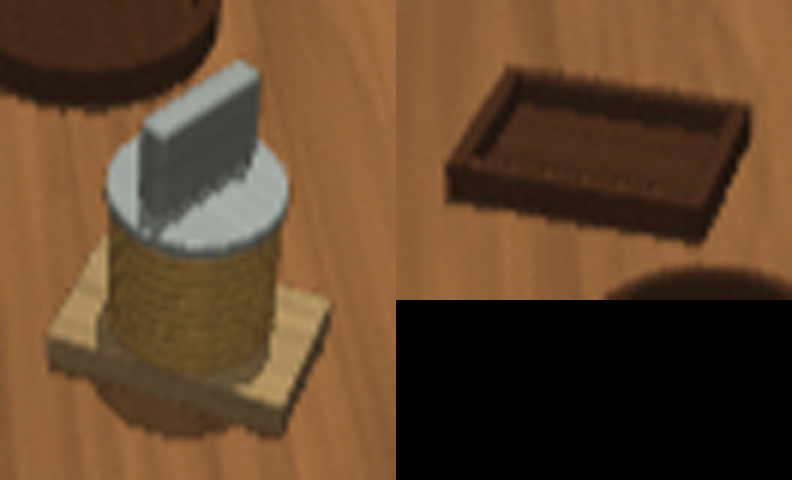

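```bash
cat > h.py <<'E'
import numpy as np
from scipy.optimize import least_squares
def proj(K,E,P):
    P=np.atleast_2d(P); c=(P-E[:3,3])@E[:3,:3]; c=c*[1,-1,-1]
    q=c@np.array(K).T; return q[:,:2]/q[:,2:]
def rect(p,L,W,z):
    c,s=np.cos(p[2]),np.sin(p[2])
    return np.array([[p[0]+c*a*L/2-s*b*W/2,p[1]+s*a*L/2+c*b*W/2,z] for a,b in((1,1),(1,-1),(-1,-1),(-1,1))])
def fit(obs,L,W,p0):
    # obs: list (K,E,z,pixels with any of 4 corners); assignment nearest
    def r(p):
        o=[]
        for K,E,z,px in obs:
            q=proj(K,E,rect(p,L,W,z)); 
            for u in np.array(px,float):
                d=q-u; o+=list(d[np.argmin((d**2).sum(1))])
        return o
    best=min((least_squares(r,[p0[0],p0[1],y]) for y in np.arange(0,np.pi,.2)),key=lambda s:s.cost)
    return best.x,np.sqrt(2*best.cost/len(best.fun))
E
python3 - <<'E'
from h import *
from station import env
cam={n:env.get_image(n) for n in("scene","side")}
A=[cam["scene"][k] for k in("intrinsics","extrinsics")];B=[cam["side"][k] for k in("intrinsics","extrinsics")]
def s(l,k,x,y):return [((u+.5)/k+x-.5,(v+.5)/k+y-.5) for u,v in l]
f1=lambda l:s(l,5,225,170); f2=lambda l:s(l,6,310,200)
for nm,ob,L,W,p0 in [
 ("foot",[(*A,18,f1([(43,360),(130,432),(340,322)])),(*A,0,f1([(132,462),(340,346),(45,381)])),(*B,18,f2([(49,340),(283,408),(330,302)])),(*B,0,f2([(49,368),(281,437)]))],96,60,(700,-100)),
 ("wing",[(*A,133,f1([(138,50),(166,43),(196,122),(163,128)])),(*B,133,f2([(240,61),(261,74),(161,138),(143,123)]))],52,13,(700,-100)),
 ("dock",[(*A,22,s([(170,30),(371,122),(256,295),(35,182)],4,425,228)),(*B,22,s([(114,65),(355,105),(309,209),(50,165)],6,272,140))],132,96,(700,200))]:
    for sel in (ob,[o for o in ob if o[0] is A[0]],[o for o in ob if o[0] is B[0]]):
        p,e=fit(sel,L,W,p0);print(nm,np.round(p,3),round(e,2))
E
```

```text
foot [ 568.874 -102.69     2.678] 1.08
foot [598.755 -66.155   2.368] 6.77
foot [ 568.477 -106.199    2.669] 0.52
wing [ 570.723 -101.577    6.959] 2.09
wing [ 581.566 -101.156    0.673] 2.21
wing [ 570.001 -112.639    0.802] 1.1
dock [514.211 276.971   2.776] 0.98
dock [514.554 277.559   2.776] 0.85
dock [513.162 269.456   2.771] 0.29
```

Request:
move_arm([
  [[-0.18, 0, 0, 0, -4.8, -5.7, 9.3], [-0.36, 0, 0, 0, -9.6, -11.5, 9.3], [-0.54, 0, 0, 0, -14.4, -17.2, 9.3], [-0.72, 0, 0, 0, -19.2, -23, 9.3], [-0.91, 0, 0, 0, -24, -28.7, 9.3], [-0.91, 0, 0, 0, -28.8, -34.5, 9.3], [-0.91, 0, 0, 0, -33.6, -40.2, 9.3], [-0.91, 0, 0, 0, -38.4, -46, 9.3], [-0.91, 0, 0, 0, -43.2, -51.7, 9.3], [-0.91, 0, 0, 0, -48, -57.5, 9.3], [-0.91, 0, 0, 0, -52.9, -63.2, 9.3], [-0.91, 0, 0, 0, -57.7, -69, 9.3]],
], grip_force=60)

```text
t: 1.75
position: [503.5, 29.1, 405.0]
tcp_rot: [[0.001, -0.784, -0.621], [0.0, -0.621, 0.784], [-1.0, -0.001, -0.0]]
force: [0.7, 1.0, -0.7]
gripper_width: 93.1
```

```bash
python3 - <<'E'
from station import env
import cv2,numpy as np
d=env.get_image("wrist");cv2.imwrite("pics/w1.png",d["color"][...,::-1])
s=env.sense();print(s['t'],s['position'],np.round(s['tcp_rot'],3).tolist(),s['joint_pos'],s['force'])
from h import *
print(proj(d["intrinsics"],d["extrinsics"],[[569,-103,133]]))
E
```

```text
1.8 [506.24095489  21.30039832 404.90541161] [[0.002, -0.789, -0.614], [-0.004, -0.614, 0.789], [-1.0, 0.0, -0.004]] [-0.02952853  0.34388978 -0.16490886  2.08572454  0.09040307  0.71660783
  1.97931471] [ 4.39088069 -7.25035275 -0.10672563]
[[157.44862476 166.12003727]]
```

View pics/w1.png

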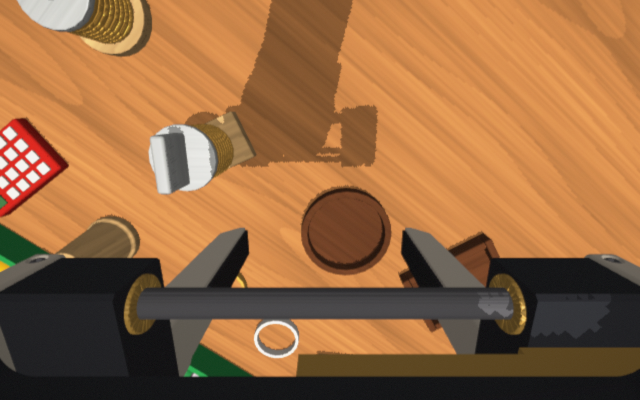

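Request:
move_arm([
  [[0, 0, 0, 0, 0, 0, 9.3], [0, 0, 0, 0, 0, 0, 9.3], [0, 0, 0, 0, 0, 0, 9.3], [0, 0, 0, 0, 0, 0, 9.3]],
])

```text
t: 2.3
position: [502.5, 32.2, 404.8]
tcp_rot: [[0.0, -0.782, -0.623], [0.0, -0.623, 0.782], [-1.0, -0.0, 0.0]]
force: [-0.1, -0.7, -1.4]
gripper_width: 92.5
```

```bash
python3 - <<'E'
from station import env
import cv2,numpy as np
d=env.get_image("wrist");cv2.imwrite("pics/w2.png",cv2.resize(d["color"][100:300,200:460,::-1],None,fx=3,fy=3,interpolation=cv2.INTER_CUBIC))
np.savez("w2.npz",K=d["intrinsics"],E=d["extrinsics"])
s=env.sense();print(s['t'],s['position'],np.round(s['tcp_rot'],3).tolist(),s['joint_pos'],s['force'])
E
```

```text
2.35 [502.60072592  31.96825609 404.82409054] [[0.0, -0.783, -0.623], [0.0, -0.623, 0.783], [-1.0, -0.0, -0.0]] [-0.04294661  0.34127899 -0.17440849  2.0909757   0.08854351  0.71593914
  1.96840242] [-0.1618313  -0.10150798 -0.49626036]
```

View pics/w2.png

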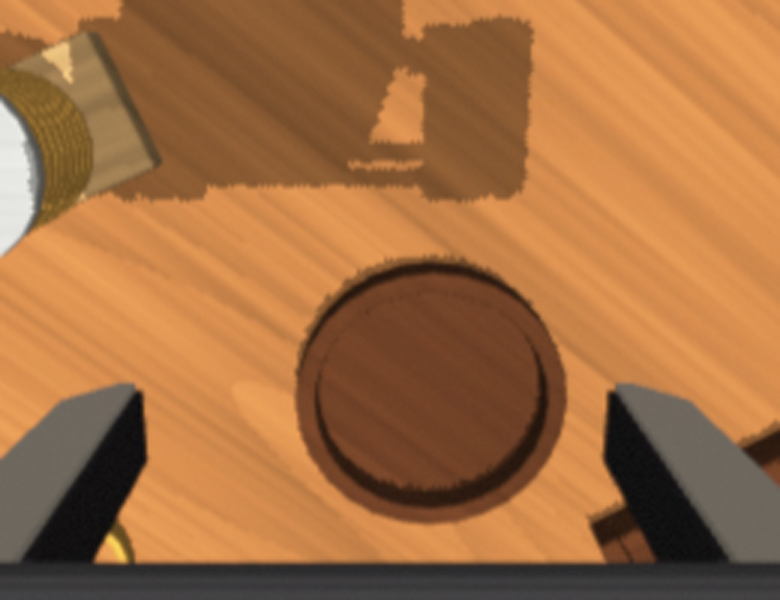

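Request:
move_arm([
  [[0, 0, 0, 0, 1.1, -4.9, 9.3], [0, 0, 0, 0, 2.1, -9.8, 9.3], [0, 0, 0, 0, 3.2, -14.7, 9.3], [0, 0, 0, 0, 3.2, -14.7, 9.3], [0, 0, 0, 0, 3.2, -14.7, 9.3]],
])

```text
t: 2.98
position: [568.8, -103.3, 404.5]
tcp_rot: [[-0.001, -0.783, -0.622], [0.001, -0.622, 0.783], [-1.0, 0.0, 0.001]]
force: [-0.7, 1.2, 0.7]
gripper_width: 92.9
```

```bash
cat > w.py <<'E'
import sys
from station import env
import cv2,numpy as np
n=sys.argv[1]; x,y,w,h,k=map(int,sys.argv[2:7])
d=env.get_image("wrist");cv2.imwrite(f"pics/{n}.png",cv2.resize(d["color"][y:y+h,x:x+w,::-1],None,fx=k,fy=k,interpolation=cv2.INTER_CUBIC))
np.savez(n+".npz",K=d["intrinsics"],E=d["extrinsics"])
s=env.sense();print(s['t'],s['position'],np.round(s['tcp_rot'],3).tolist(),np.round(s['joint_pos'],2),s['force'])
E
python3 w.py w3 190 70 260 200 3
```

```text
3.025 [ 568.6961929  -102.73490916  404.62392314] [[-0.001, -0.783, -0.622], [0.001, -0.622, 0.783], [-1.0, 0.0, 0.001]] [ 0.18  0.43 -0.14  1.94  0.08  0.78  2.24] [-0.13011079 -0.30094106  0.08379959]
```

View pics/w3.png

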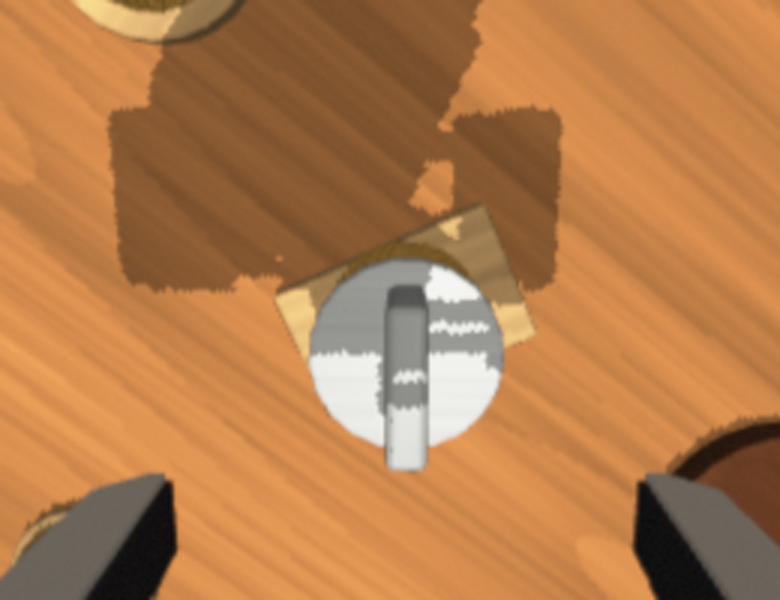

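```bash
cat > p.py <<'E'
from h import *
d=np.load("w3.npz");o=(d["K"],d["E"])
f=lambda l:[((u+.5)/3+189.5,(v+.5)/3+69.5) for u,v in l]
print(fit([(*o,133,f([(386,307),(428,307),(386,470),(427,470)]))],52,13,(570,-103)))
print(fit([(*o,18,f([(275,296),(483,206),(535,333)]))],96,60,(570,-103)))
E
python3 p.py
```

```text
(array([ 568.65844619, -104.42773352,    0.6674066 ]), np.float64(0.9287924004054184))
(array([ 570.27253008, -103.56090462,    2.6520717 ]), np.float64(1.0089877957293798))
```

Request:
move_arm([
  [[0, 0, 0, 4, 0, -0.1, 9.3], [0, 0, 0, 8, 0, -0.1, 9.3], [0, 0, 0, 11, 0, -0.1, 9.3], [0, 0, 0, 12.3, 0, -0.1, 9.3], [0, 0, 0, 12.3, 0, -0.1, 9.3], [0, 0, 0, 12.3, 0, -0.1, 9.3]],
])

```text
t: 3.78
position: [570.0, -104.5, 282.9]
tcp_rot: [[0.002, -0.783, -0.622], [-0.0, -0.622, 0.783], [-1.0, -0.001, -0.001]]
force: [-0.5, 0.7, 0.3]
gripper_width: 92.7
```

Request:
move_arm([
  [[0, 0, 0, 0, 0, 0, 6], [0, 0, 0, 0, 0, 0, 3], [0, 0, 0, 0, 0, 0, 1], [0, 0, 0, 0, 0, 0, 1], [0, 0, 0, 0, 0, 0, 1], [0, 0, 0, 0, 0, 0, 0.5], [0, 0, 0, 0, 0, 0, 0.5], [0, 0, 0, 0, 0, 0, 0.5]],
], grip_force=50)

```text
t: 4.78
position: [569.7, -104.8, 281.7]
tcp_rot: [[0.0, -0.784, -0.621], [-0.0, -0.621, 0.784], [-1.0, -0.0, -0.0]]
force: [-0.5, 0.5, 0.2]
gripper_width: 17.4
```

```bash
python3 w.py w4 0 0 640 400 1
```

```text
4.825 [ 569.5059843  -104.61105183  281.71028942] [[-0.001, -0.784, -0.621], [0.0, -0.621, 0.784], [-1.0, 0.0, 0.001]] [ 0.16  0.59 -0.12  2.04  0.13  0.52  2.2 ] [-2.57124209  2.68783676  2.50640938]
```

View pics/w4.png

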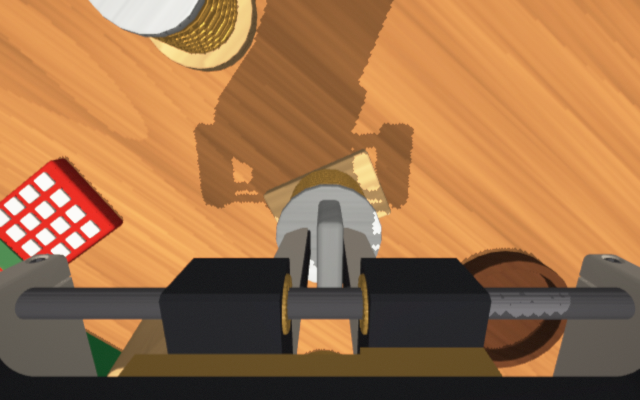

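Request:
move_arm([
  [[0, 0, 0, 0, 0, 0, 0.5], [0, 0, 0, 0, 0, 0, 0.5], [0, 0, 0, 0, 0, 0, 0.5], [0, 0, 0, -0.5, 0, 0, 0.5], [0, 0, 0, -2, 0, 0, 0.5], [0, 0, 0, -4, 0, 0, 0.5], [0, 0, 0, -6, 0, 0, 0.5], [0, 0, 0, -7, 0, 0, 0.5], [0, 0, 0, -7, 0, 0, 0.5]],
])

```text
t: 5.95
position: [569.7, -104.8, 352.8]
tcp_rot: [[0.002, -0.784, -0.621], [-0.0, -0.621, 0.784], [-1.0, -0.001, -0.001]]
force: [0.1, 0.8, -3.4]
gripper_width: 12.6
```

```bash
python3 - <<'E'
from station import env
import cv2,numpy as np
d=env.get_image("side");cv2.imwrite("pics/s5.png",cv2.resize(d["color"][100:350,220:480,::-1],None,fx=3,fy=3)[:600])
d=env.get_image("wrist");cv2.imwrite("pics/w5.png",cv2.resize(d["color"][70:270,190:450,::-1],None,fx=3,fy=3))
np.savez("w5.npz",K=d["intrinsics"],E=d["extrinsics"])
E
```

```text
(no output)
```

View pics/s5.png

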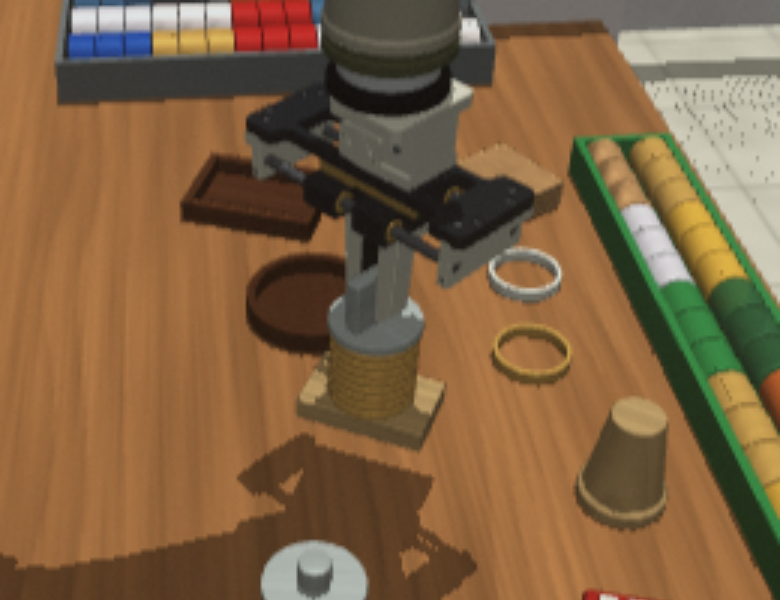

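View pics/w5.png

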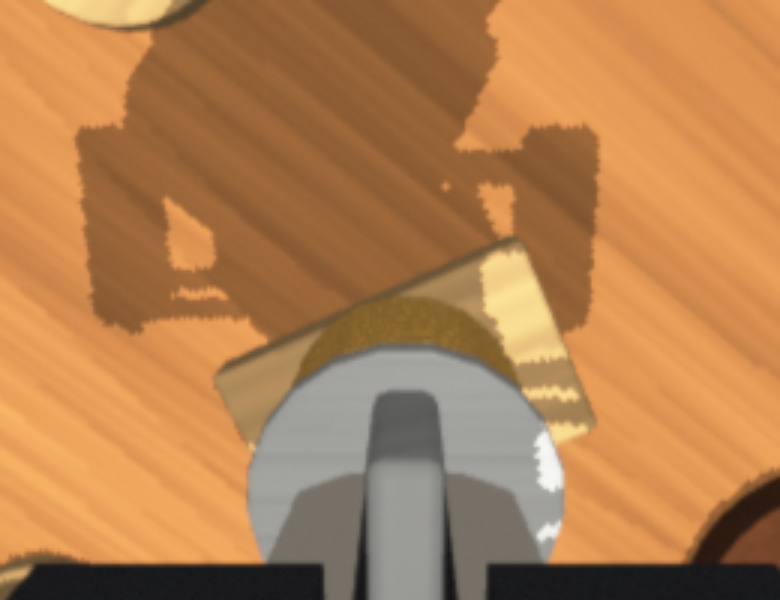

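The roll is lifted level. Its foot corners are at (216,379), (519,238) and (596,427) in the wrist crop, and I'll use them to measure how the foot sits in the grip.

```bash
python3 - <<'E'
from h import *
d=np.load("w5.npz");o=(d["K"],d["E"])
f=lambda l:[((u+.5)/3+189.5,(v+.5)/3+69.5) for u,v in l]
for z in(87,89,91):print(fit([(*o,z,f([(216,379),(519,238),(596,427)]))],96,60,(570,-103)))
E
```

```text
(array([ 571.23433915, -105.05421751,    2.67108144]), np.float64(1.2032176054353703))
(array([ 570.93153244, -105.40666071,    2.67122217]), np.float64(1.5450528114923896))
(array([ 570.62920767, -105.7586689 ,    2.6713685 ]), np.float64(1.9001569491850416))
```

Request:
move_arm([
  [[0, 0, 0, 0, -2, 0, 0.5], [-0.02, 0, 0, 0, -4, 3.4, 0.5], [-0.05, 0, 0, 0, -8, 8, 0.5], [-0.08, 0, 0, 0, -12, 13, 0.5], [-0.105, 0, 0, 0, -16, 18, 0.5], [-0.105, 0, 0, 0, -20, 23, 0.5], [-0.105, 0, 0, 0, -23.5, 28, 0.5], [-0.105, 0, 0, 0, -26, 32, 0.5], [-0.105, 0, 0, 0, -27.3, 34.2, 0.5], [-0.105, 0, 0, 0, -27.3, 34.2, 0.5], [-0.105, 0, 0, 0, -27.3, 34.2, 0.5], [-0.105, 0, 0, 0, -27.3, 34.2, 0.5]],
])

```text
t: 7.55
position: [571.9, 330.9, 351.6]
tcp_rot: [[0.0, -0.716, -0.698], [-0.001, -0.698, 0.716], [-1.0, 0.001, -0.001]]
force: [-0.4, 0.2, -3.5]
gripper_width: 12.6
```

```bash
python3 w.py w6 0 0 640 400 1
```

```text
7.6 [571.82093886 331.12381223 351.75896691] [[0.0, -0.716, -0.698], [-0.001, -0.698, 0.716], [-1.0, 0.0, -0.001]] [-0.52  0.58 -0.14  1.8   0.11  0.77  1.63] [ 0.54680242 -0.18263744 -3.28046905]
```

View pics/w6.png

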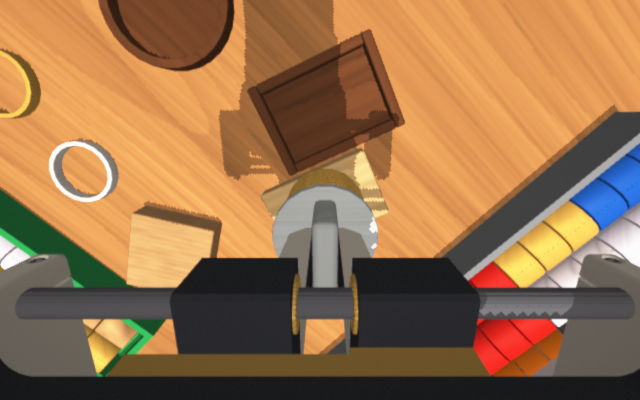

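```bash
python3 w.py w7 230 20 200 170 4; cp w7.npz w7b.npz
```

```text
7.65 [571.7410703  331.41697399 351.84027734] [[0.0, -0.716, -0.698], [-0.0, -0.698, 0.716], [-1.0, 0.0, -0.0]] [-0.52  0.58 -0.14  1.8   0.11  0.77  1.63] [-0.25034277  0.02841874 -3.60090986]
```

View pics/w7.png

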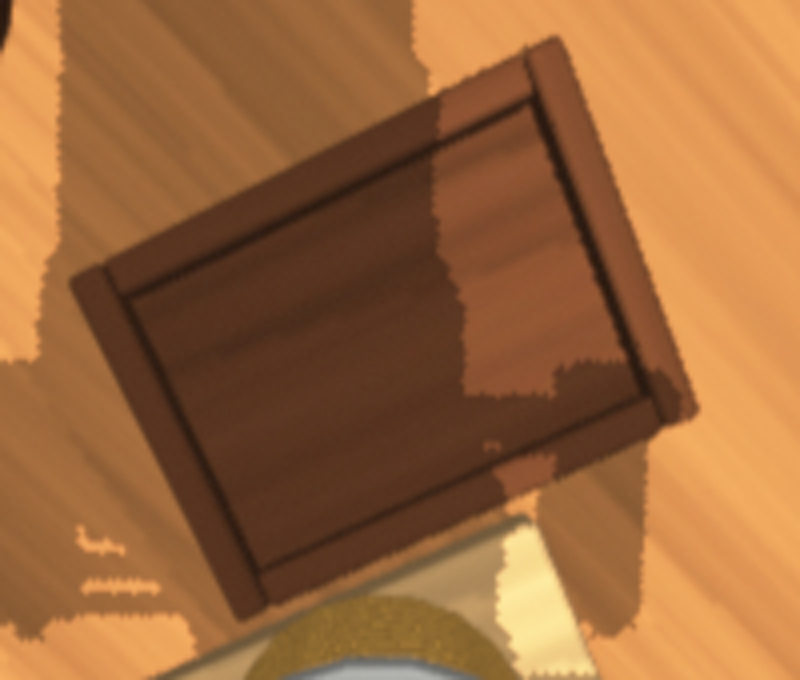

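```bash
python3 - <<'E'
from h import *
d=np.load("w7.npz");o=(d["K"],d["E"])
f=lambda l:[((u+.5)/4+229.5,(v+.5)/4+19.5) for u,v in l]
p,e=fit([(*o,22,f([(70,283),(557,37),(698,411),(240,620)]))],132,96,(514,275));print(p,e)
p2,e=fit([(*o,22,f([(129,299),(533,100),(648,397),(260,571)]))],112,76,(514,275));print(p2,e)
print(fit([(*o,6,f([(129,299),(533,100),(648,397),(260,571)]))],112,76,(514,275)))
E
```

```text
[514.11969641 275.25738775   2.77406802] 1.5797167554352562
[513.84701728 275.58926207   2.76681777] 1.668779648521025
(array([ 5.13204605e+02,  2.75258639e+02, -3.74197568e-01]), np.float64(0.8887983221495066))
```

Request:
move_arm([
  [[0, 0, 0, 0, 3, 0, 0.5], [0, 0, 0, 0, 6, 0.1, 0.5], [0, 0, 0, 0, 8, 0.1, 0.5], [0, 0, 0, 2, 8, 0.1, 0.5], [0, 0, 0, 3.8, 8, 0.1, 0.5], [0, 0, 0, 3.8, 8, 0.1, 0.5], [0, 0, 0, 3.8, 8, 0.1, 0.5]],
])

```text
t: 8.52
position: [513.7, 277.3, 314.4]
tcp_rot: [[0.001, -0.715, -0.699], [0.0, -0.699, 0.715], [-1.0, -0.001, -0.0]]
force: [-0.0, 0.2, -2.7]
gripper_width: 12.6
```

```bash
python3 w.py w8 200 50 260 200 3; python3 - <<'E'
from station import env
import cv2
d=env.get_image("side");cv2.imwrite("pics/s8.png",cv2.resize(d["color"][70:200,240:400,::-1],None,fx=4,fy=4))
d=env.get_image("scene");cv2.imwrite("pics/c8.png",cv2.resize(d["color"][160:330,400:560,::-1],None,fx=3,fy=3))
E
```

```text
8.575 [513.69430173 277.45687839 314.50389755] [[0.001, -0.715, -0.7], [0.001, -0.7, 0.715], [-1.0, -0.001, -0.0]] [-0.5   0.55 -0.14  2.    0.13  0.6   1.62] [-0.48965605  0.38538886 -3.58179979]
```

View pics/w8.png

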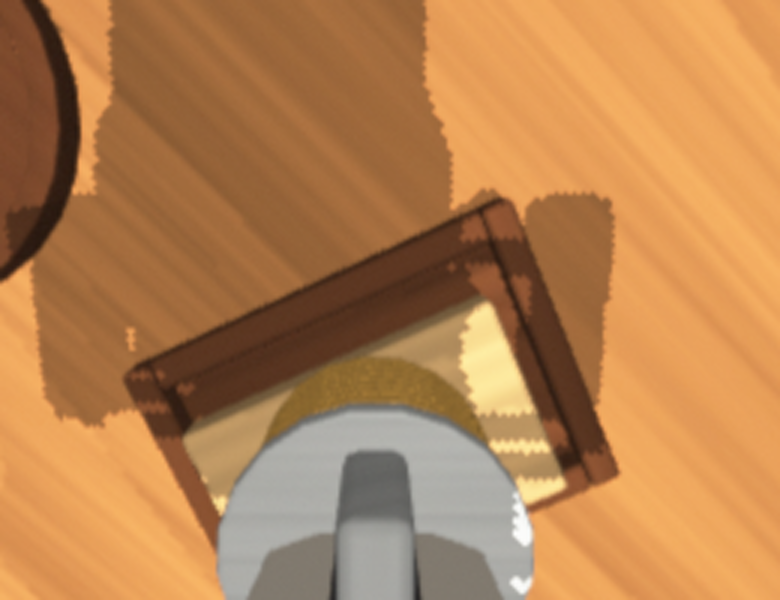

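View pics/c8.png

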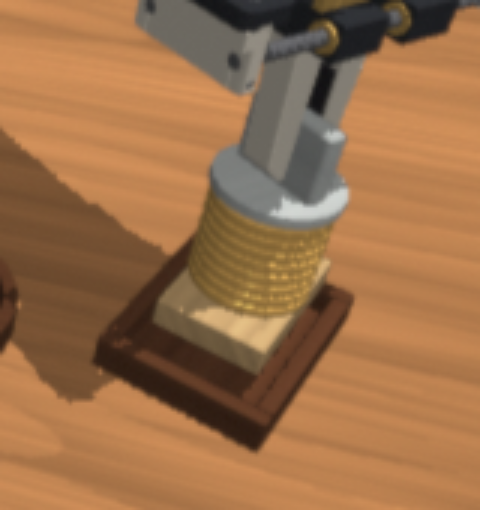

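View pics/s8.png

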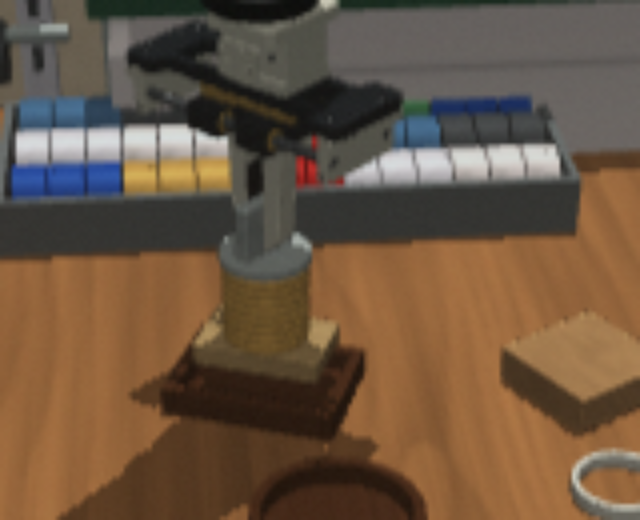

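```bash
python3 - <<'E'
from h import *
d=np.load("w8.npz");o=(d["K"],d["E"])
f=lambda l:[((u+.5)/3+199.5,(v+.5)/3+49.5) for u,v in l]
print(fit([(*o,22,f([(125,377),(510,198),(619,473)]))],132,96,(514,275)))
print(fit([(*o,50.7,f([(183,432),(488,297),(567,488)]))],96,60,(514,275)))
E
```

```text
(array([513.42736476, 274.83621015,   2.77343628]), np.float64(1.572886824262376))
(array([514.89353118, 276.01336856,   2.75991033]), np.float64(1.2117582241711844))
```

Request:
move_arm([
  [[-0.01, 0, 0, 0.5, 0.2, 0, 0.5], [-0.01, 0, 0, 1.2, 0.2, 0, 0.5], [-0.01, 0, 0, 1.8, 0.2, 0, 0.5], [-0.01, 0, 0, 2.3, 0.2, 0, 0.5], [-0.01, 0, 0, 2.5, 0.2, 0, 0.5], [-0.01, 0, 0, 2.6, 0.2, 0, 0.5], [-0.01, 0, 0, 2.68, 0.2, 0, 0.5], [-0.01, 0, 0, 2.7, 0.2, 0, 0.5], [-0.01, 0, 0, 2.7, 0.2, 0, 0.5]],
])

```text
t: 9.8
position: [511.8, 276.2, 287.2]
tcp_rot: [[0.0, -0.707, -0.707], [0.0, -0.707, 0.707], [-1.0, -0.0, -0.0]]
force: [-2.0, -1.1, 3.8]
gripper_width: 12.5
```

```bash
python3 w.py w9 200 50 260 200 3; python3 - <<'E'
from station import env
import cv2
d=env.get_image("scene");cv2.imwrite("pics/c9.png",cv2.resize(d["color"][160:330,400:560,::-1],None,fx=3,fy=3))
E
```

```text
9.85 [511.79963526 276.16700202 287.11579347] [[0.0, -0.707, -0.707], [0.0, -0.707, 0.707], [-1.0, -0.0, -0.0]] [-0.5   0.59 -0.13  2.03  0.14  0.54  1.62] [-2.81348756 -0.23130432  4.53528936]
```

View pics/w9.png

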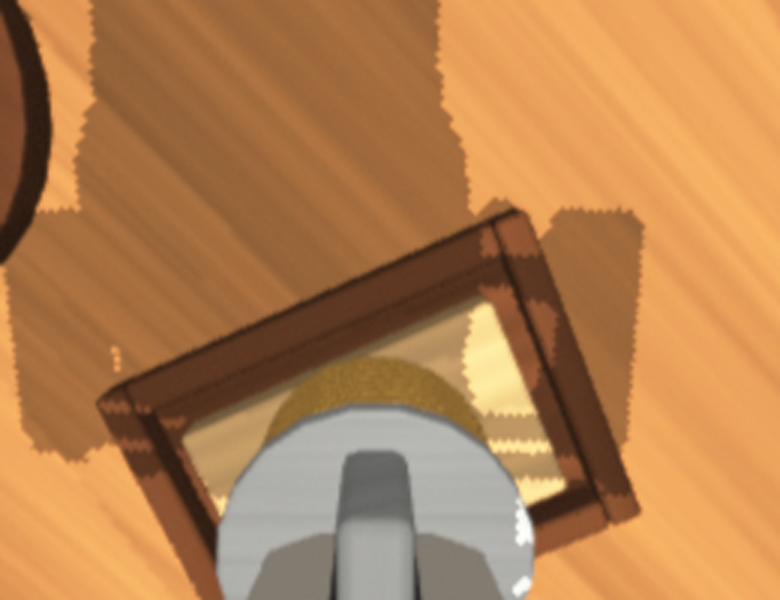

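View pics/c9.png

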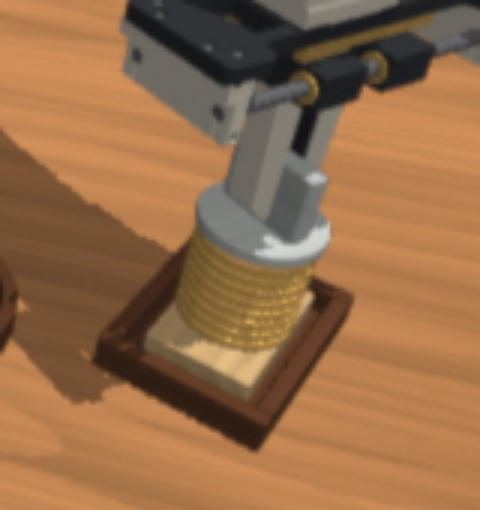

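Request:
move_arm([
  [[0.12, 0, 0, 0, 0, 0, 0.5], [0.24, 0, 0, 0, 0, 0, 0.5], [0.36, 0, 0, 0, 0, 0, 0.5], [0.48, 0, 0, 0, 0, 0, 0.5], [0.6, 0, 0, 0, 0, 0, 0.5], [0.7, 0, 0, 0, 0, 0, 0.5], [0.8, 0, 0, 0, 0, 0, 0.5], [0.9, 0, 0, 0, 0, 0, 0.5], [1.0, 0, 0, 0, 0, 0, 0.5], [1.0, 0, 0, 0, 0, 0, 0.5]],
], grip_force=60)

```text
t: 11.15
position: [512.1, 276.8, 287.1]
tcp_rot: [[0.001, -0.977, 0.212], [0.001, 0.212, 0.977], [-1.0, -0.001, 0.001]]
force: [-1.1, 2.0, 3.3]
gripper_width: 12.8
```

```bash
python3 w.py w10 200 50 260 200 3; python3 - <<'E'
from station import env
import cv2
d=env.get_image("scene");cv2.imwrite("pics/c10.png",cv2.resize(d["color"][160:330,400:560,::-1],None,fx=3,fy=3))
s=env.sense();print(s["wrist_torque"],s["force"])
E
```

```text
11.2 [512.13814849 276.75171893 287.10438854] [[0.001, -0.978, 0.211], [0.001, 0.211, 0.978], [-1.0, -0.001, 0.001]] [-0.7   0.59  0.15  2.04 -0.17  0.52  0.93] [-1.15319439  3.99396372  3.83478916]
[ 0.54310734  0.06165078 -0.04027832] [-0.70072899  2.8544338   4.98593943]
```

View pics/w10.png

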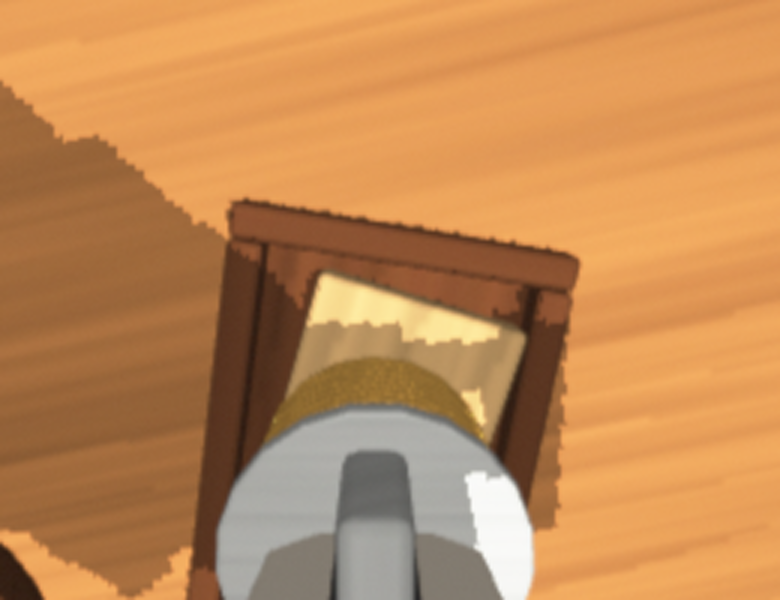

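View pics/c10.png

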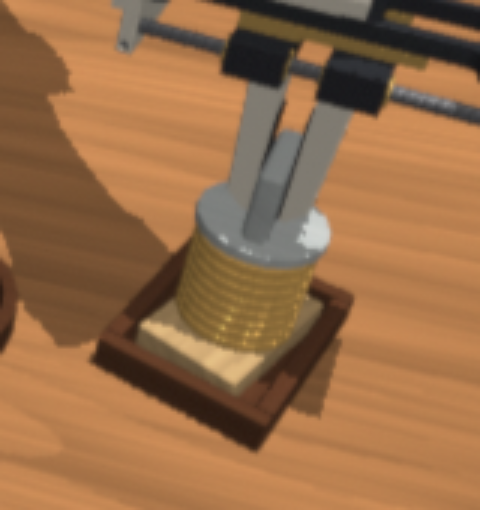

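Request:
move_arm([
  [[0.08, 0, 0, 0, 0, 0, 0.5], [0.16, 0, 0, 0, 0, 0, 0.5], [0.22, 0, 0, 0, 0, 0, 0.5], [0.26, 0, 0, 0, 0, 0, 0.5], [0.29, 0, 0, 0, 0, 0, 0.5], [0.29, 0, 0, 0, 0, 0, 0.5]],
])

```text
t: 12.0
position: [512.3, 276.5, 287.1]
tcp_rot: [[0.001, -0.876, 0.483], [0.001, 0.483, 0.876], [-1.0, -0.001, 0.002]]
force: [-0.3, 2.8, 4.9]
gripper_width: 12.4
```

```bash
python3 w.py w11 200 50 260 200 3; python3 - <<'E'
from station import env
s=env.sense();print(s["wrist_torque"],s["force"])
E
```

```text
12.05 [512.31474705 276.51813059 287.11706816] [[0.001, -0.876, 0.483], [0.001, 0.483, 0.876], [-1.0, -0.001, 0.002]] [-0.75  0.6   0.23  2.04 -0.26  0.53  0.74] [0.8449002  1.72315457 5.46126955]
[ 0.63040485 -0.14684391  0.07627703] [0.8449002  1.72315457 5.46126955]
```

View pics/w11.png

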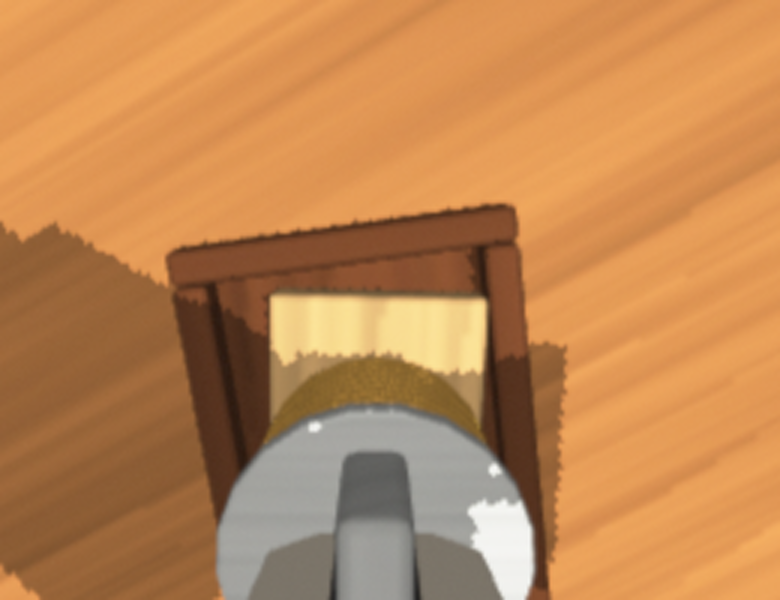

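The foot is now in line with the wing to about 0.03 rad, and it sits about 0.16 rad off the dock's length, which is allowed. Next I'll release and go up.

Request:
move_arm([
  [[0, 0, 0, 0, 0, 0, 2], [0, 0, 0, 0, 0, 0, 4], [0, 0, 0, 0, 0, 0, 6], [0, 0, 0, 0, 0, 0, 6], [0, 0, 0, 0, 0, 0, 6], [0, 0, 0, -2, 0, 0, 6], [0, 0, 0, -6, 0, 0, 6], [0, 0, 0, -10, 0, 0, 6], [0, 0, 0, -14, 0, 0, 6], [0, 0, 0, -14, 0, 0, 6], [0, 0, 0, -14, 0, 0, 6]],
])

```text
t: 13.42
position: [511.5, 276.1, 426.3]
tcp_rot: [[-0.0, -0.875, 0.483], [-0.0, 0.483, 0.875], [-1.0, 0.0, -0.0]]
force: [-0.3, -0.3, -0.1]
gripper_width: 59.8
```

```bash
python3 w.py w12 190 70 260 200 3; python3 - <<'E'
from station import env
import cv2
d=env.get_image("scene");cv2.imwrite("pics/c12.png",cv2.resize(d["color"][160:330,400:560,::-1],None,fx=3,fy=3))
E
```

```text
13.475 [511.49780598 276.09911698 425.73652215] [[-0.001, -0.875, 0.483], [-0.001, 0.483, 0.875], [-1.0, 0.001, -0.001]] [-0.82  0.42  0.33  1.93 -0.18  0.83  0.66] [-0.70868093 -0.48751313 -0.63453808]
```

View pics/w12.png

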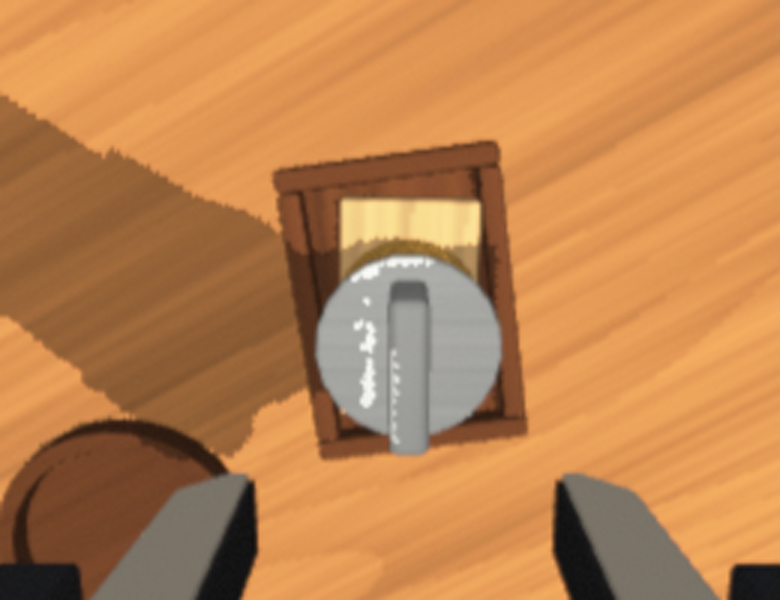

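View pics/c12.png

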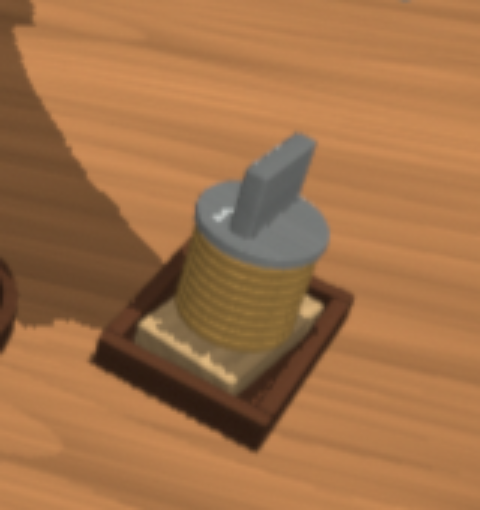

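The pictures show the wing in line with the foot, the foot flat inside the walls and the gripper clear of everything. I'm handing the job in.

```bash
python3 -c "
from station import env
print(env.finish_job())"
```

```text
the job is handed in; nothing more can be done
None
```

I gripped the roll by its wing, lifted it level and set it into the oblong dock. I then turned the wing about 1.29 rad clockwise, let go, raised the arm about 140 mm and handed the job in. The robot clock stood at about 13.5 s.

My last checks, all from camera pictures taken after release:
- **Foot:** it lies flat between the walls. The gripper stood at about (512, 276) mm when it let go, and I had measured the dock centre at about (514, 275) mm. I did not measure the foot's own centre again.
- **Foot twist:** it ended about 0.15 rad off the dock's length, because it turned within the dock's play. The limit is 0.3 rad.
- **Wing:** it is in line with the foot to about 0.03 rad, so I estimate the joint at about 1.27 rad, where at least 1.05 is needed.
- **Robot:** the gripper was clear and touching nothing, with the measured force near zero.

No check failed. The two fixed cameras disagreed by 4–10 mm on positions along y, so I relied on wrist-camera measurements from close up instead. The hand-in gave no verdict.

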